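# Tip the sanding board flat against the bench stop

## Task

Set up for use the long sanding board that stands on its narrow edge: push it over until it lies flat on the bench with the abrasive face up, and push it flush against the near side of the wooden bench stop, roughly centred on the stop. Only push it with the fingers - never lift it off the bench - and leave the marking gauge, cork block, round plug and small offcut where they are.

Things in the scene. Friction and masses are not known exactly. Their poses are not given: they have to be found in the camera images.
- board_center (a point): centre of the loose sanding board: pine, 310 long (its y), 68 wide (x), 44 mm thick, 0.5 kg; z points out of its blue abrasive face (68 x 310). It starts on a long edge (x up, centre 34 mm high), abrasive facing the robot, between robot and stop. Pushed near the top of that face it tips about its lower far edge and falls by itself past 33 degrees; flat, its centre is 22 mm high.
- bench_stop: low wooden batten fixed to the bench, 180 long (y), 25 thick (x), 22 mm high, with two dowel heads 3 mm proud on top. Origin: centre of its underside; x points away from the robot's side; its near face is at x = -12.5 mm. The flat board lies against it with the board's centre at x = -46.5 mm in this frame.
- marking_gauge: wooden marking gauge: a 190 mm stem with a square head, 62 mm high, lying to the right. Origin: centre of its underside. A bystander.
- cork_block: plain cork hand block, 64 x 107 x 35 mm, lying flat on the near left. Origin: centre of its underside. A bystander.
- wood_plug: round wooden plug, diameter 26 mm, 13 mm high, beyond the stop. Origin: centre of its underside. A bystander.
- offcut: small wooden offcut, 21 x 30 x 17 mm, on the right. Origin: centre of its underside. A bystander.
- sanding_board: the same sanding board; origin at the centre of the face opposite the abrasive, 22 mm from its centre; axes as for its centre
There are look-alikes about, which are no part of the job. What is shaped like the bench_stop but yellow is not meant.

How it is judged:
By the outcome, as a careful person would: the job done as asked, in the order asked, and still so for the second after the job is handed in, with the robot touching nothing.
It also fails if it takes over 48 s, if anything falls off the work surface, if the arm or the gripper's body presses on something with over 40 N, if the wrist force passes 120 N, or if a joint passes its speed limit or range.

## Robot

A 7-joint arm with a two-finger parallel gripper is mounted at the origin on a cart in front of the work surface, level with it; the furniture and walls round the work are solid. World frame = base frame: x ahead of the robot, y to its left, z up, the work surface at z = 0. Lengths are in m, angles in degrees, forces in N, time in s.
With the tool pointing down it reaches from about 0.425 to 0.875 m from the base axis. Payload 4.7 kg.
Tool frame: the origin (TCP) lies on the front face of the gripper's body, between the roots of the fingers; the fingertips stand 70 mm ahead of it and the grasp point (between the pads) lies 51 mm ahead of it (tip_extent is the distance from the TCP to the fingertips, in m); z points along the fingers, y is the direction in which the jaws open and shut (so a half turn about z gives the same grasp; the last joint's range is limited). The gripper opens to 87 mm and grips with 3 to 60 N. Pads are 19 mm wide; open, the fingers measure 117 mm over their backs; the gripper's body (75 mm by 190 mm) begins 51 mm behind the grasp point.
Start: joints at [-63.306, 18.392, -4.016, 83.108, 1.295, 78.541, -3.26], TCP at [0.284, 0.585, 0.292] pointing down, gripper open.
Joint ranges: [-163.93, 163.93], [-17.29, 119.83], [-79.2, 71.16], [3.27, 140.29], [-89.18, 269.18], [5.43, 117.66], [-154.24, 154.24]. Speed limits (degrees/s): [147.25, 147.25, 180, 180, 180, 180, 180].

## Interface

Orientations are given as [roll, pitch, yaw] about the fixed x, y, z axes, in that order (R = Rz(yaw) Ry(pitch) Rx(roll)).
In Python, from cell import * gives the robot as it stands.
- The arm moves only by the tool carry_out, never from a script. Its argument "increments" is text: rows parted by semicolons, each of 7 numbers parted by spaces: the opening, from 0 (shut) to 1 (fully open), then the shift along the tool's x, y, z in m, then the turn, a rotation vector about the tool's x, y, z in degrees. A call has 1 to 20 rows; each row shifts and turns the pose as measured when the row begins, along the tool's axes as they then stand; what a row does not reach is not made up. A row lasts 1/8 s, in which the tool goes at most 62.5 mm and 10.7 degrees, less where a joint would pass 70% of its speed; a pose out of reach is approached as far as the arm can. A call is refused whole if a number of a shift passes 0.0625 or a number of a turn 10.7, either way. A call with a gripper value outside its range is refused whole. The fingers move at their own pace and stop on an object; "force" is the grip in N (left out, the last holds). Time passes only in rows, so rows that do not move let the fingers close. It gives the time, the measured TCP pose, the force and the opening at its end, in the units of the state.
- get_obs(): the state, without advancing time (a new reading comes with each control period).
- read_camera(name): name is "scene" or "top"; returns a dict with "img" (480x640x3 uint8, blue, green, red), "fx", "fy", "cx", "cy" (pixels), "world_from_camera" (4x4, takes a point from camera to world coordinates). Camera axes: x right, y down, z forward; pixel columns grow to the right and rows downward; lengths in m; the calibration is good to about 2 mm. A picture is of the moment at which its call begins. There is no depth.
- sign_off(): hands the job in, once; it reports no verdict.
Trained networks look in a picture, given as the dict that the camera call returned (one of the last four; its "shot" number tells which), for a name from the list of things; names that differ only in an ending like _2 or _b are one class to them, and where a whole thing is asked for, a point or a joint stands for the part that bears it (a point fixed in the world has none). Each returns a list of dicts, best first, with "confidence" (0 to 1); they miss things now and then, are a little off and sometimes report something else, mostly with a low value. They report only what shows in the picture. A call takes as long as a camera call. They do not tell look-alikes from the thing itself.
- masks_of(target, picture): "pixels" (480x640 bool, what is visible of it) and "bbox" ([left, top, right, bottom] in pixels, round what is visible of it).
The state is a dict: "time_s": time; "qpos": joint angles; "joint_velocities": joint speeds; "effort": joint torques, N m; "tool_pos": TCP position; "tool_rot": TCP orientation; "force": force on the tool from outside, world axes, zero at the start; "wrist_torque": the same for the moment, N m; "grip_width": finger opening in m.
Only numpy, scipy, OpenCV 4.12 (cv2) and the standard library are available. Lean on these libraries where they do the work, as an engineer would, in place of code of your own. Each camera call takes 0.05 s, during which the arm holds its last target.

## Working session

There is one attempt and no reset: what is moved stays moved. The work goes in short steps, Python scripts to look and compute and a tool call to move; the robot and the scene stay as the last step left them, time stands still between calls to the robot, and variables do not carry over. Pictures are saved under pics/ and viewed, and the job is handed in when it is done.

Besides the shell and the picture viewer there is one more tool, called after "Emit:" as name(argument=value, ...) on one line, values as JSON. carry_out: Moves the arm, as the interface text tells. Its arguments: {"type":"object","properties":{"increments":{"type":"string"},"force":{"type":"number"}},"required":["increments"]}

```bash
mkdir -p pics; ls; python3 - <<'E'
from cell import *
import cv2,pickle
o=get_obs();print(o)
for n in ("scene","top"):
    p=read_camera(n);cv2.imwrite(f"pics/{n}0.png",p["img"])
    print(n,p["fx"],p["cx"],p["cy"],p["world_from_camera"])
    d={}
    for t in ["sanding_board","bench_stop","marking_gauge","cork_block","wood_plug","offcut"]:
        r=masks_of(t,p); d[t]=r
        print(t,[(round(x["confidence"],2),x["bbox"]) for x in r])
    pickle.dump((p,d),open(f"{n}0.pkl","wb"))
E
```

```text
pics
{'time_s': 0.0, 'qpos': array([-63.30685285,  18.4389577 ,  -4.01540605,  83.17489261,
         1.29779771,  78.53943096,  -3.26032341]), 'joint_velocities': array([ 0.01537251,  0.1017654 ,  0.02308473, -0.08125701,  0.0600394 ,
       -0.07758147,  0.01824379]), 'effort': array([-9.25181621e-05, -4.91290355e+01, -4.03938163e-01, -3.12535357e+01,
       -6.38991455e-02,  4.35043126e-02,  1.61485837e-04]), 'tool_pos': array([0.28364377, 0.58438759, 0.29116261]), 'tool_rot': array([-1.79892115e+02,  8.46383542e-03,  1.54116726e+02]), 'force': array([ 0.12251865, -0.86167886,  0.52173578]), 'wrist_torque': array([0.0371642 , 0.01488113, 0.07896009]), 'grip_width': 0.08708658683416257}
scene 591.0151342242596 327.23370441081283 239.35483989903585 [[ 0.86549335 -0.33571266  0.37177718 -0.08742224]
 [-0.50087596 -0.58988155  0.63337432 -1.147032  ]
 [ 0.00667272 -0.73439551 -0.67868896  1.26593714]
 [ 0.          0.          0.          1.        ]]
sanding_board [(0.95, [262.8, 202.1, 333.7, 278.0])]
bench_stop [(0.8, [344.5, 269.3, 386.5, 315.6]), (0.63, [323.1, 207.5, 366.2, 247.1])]
marking_gauge [(0.79, [330.0, 342.9, 393.7, 382.6])]
cork_block [(0.89, [191.9, 196.2, 229.8, 224.8])]
wood_plug [(0.64, [375.9, 224.6, 385.4, 234.7])]
offcut [(0.42, [395.1, 320.1, 408.3, 329.9])]
top 619.8401163610393 316.83257350796305 241.8070345174473 [[-2.72308904e-03 -9.86464290e-01  1.63953620e-01  2.73526662e-01]
 [-9.99964715e-01  1.38322578e-03 -8.28581962e-03 -3.63961649e-02]
 [ 7.94688029e-03 -1.63970398e-01 -9.86433250e-01  1.86165551e+00]
 [ 0.00000000e+00  0.00000000e+00  0.00000000e+00  1.00000000e+00]]
sanding_board []
bench_stop [(0.88, [339.1, 235.4, 402.5, 248.8]), (0.59, [253.6, 204.9, 313.6, 220.3])]
marking_gauge [(0.65, [431.7, 260.2, 462.3, 319.2])]
cork_block [(0.85, [167.2, 308.4, 206.2, 337.1])]
wood_plug [(0.51, [301.0, 175.5, 311.1, 184.8])]
offcut []
```

```bash
python3 - <<'E'
import cv2
for n,(x0,y0,x1,y1) in (("scene",(160,160,460,400)),("top",(140,150,480,350))):
    i=cv2.imread(f"pics/{n}0.png"); c=i[y0:y1,x0:x1]
    s=800/(x1-x0) if n=="top" else 2.5
    cv2.imwrite(f"pics/{n}0c.png",cv2.resize(c,None,fx=s,fy=s,interpolation=cv2.INTER_CUBIC)[:600,:800])
E
```

```text
(no output)
```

View pics/scene0.png

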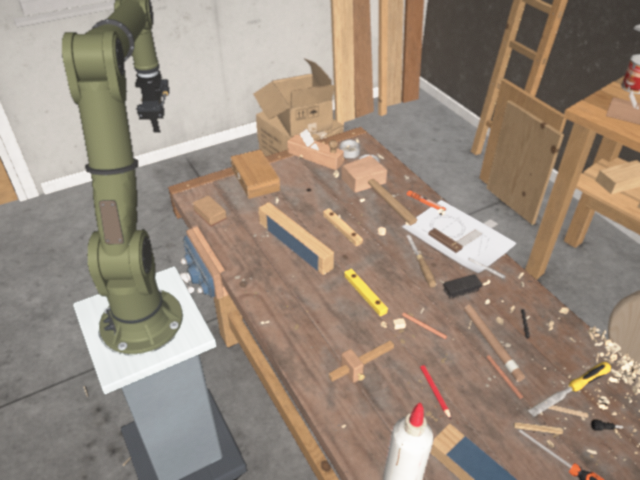

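View pics/scene0c.png

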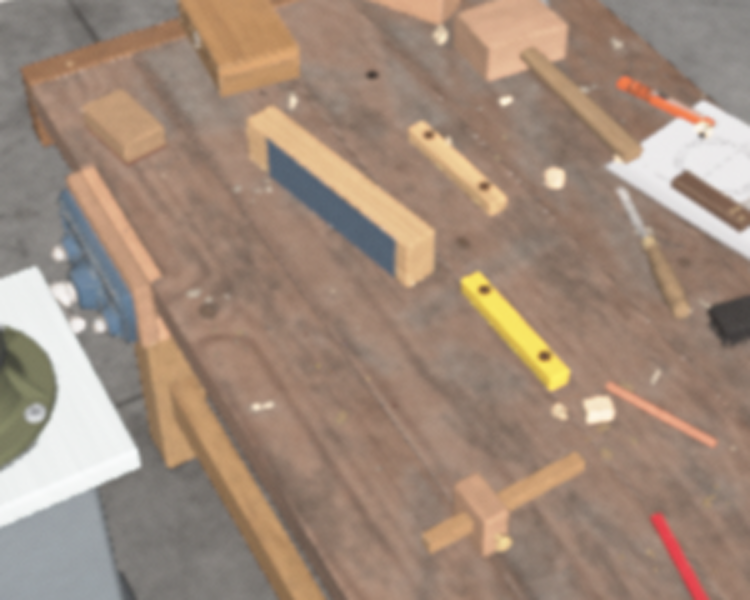

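View pics/top0c.png

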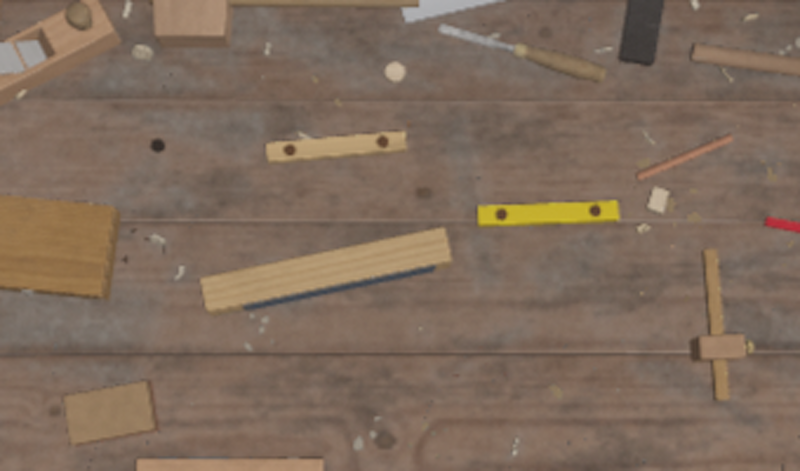

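The scene shows the board on edge at scene (263–333, 202–278) with its blue face toward the robot. The wooden stop is at scene (323–366, 207–247) and top (254–314, 205–220). The yellow look-alike is at top (339–402, 235–249). Next I measure the poses.

```bash
cat > h.py <<'E'
import numpy as np,cv2
def ray(p,uv,z):
    T=np.array(p["world_from_camera"]);uv=np.atleast_2d(uv).astype(float)
    d=np.c_[(uv[:,0]-p["cx"])/p["fx"],(uv[:,1]-p["cy"])/p["fy"],np.ones(len(uv))]@T[:3,:3].T
    o=T[:3,3]; return o+d*((z-o[2])/d[:,2])[:,None]
def proj(p,X):
    T=np.linalg.inv(p["world_from_camera"]);c=np.atleast_2d(X)@T[:3,:3].T+T[:3,3]
    return np.c_[c[:,0]/c[:,2]*p["fx"]+p["cx"],c[:,1]/c[:,2]*p["fy"]+p["cy"]]
def rect(p,uv,z):
    X=ray(p,uv,z); r=cv2.minAreaRect((X[:,:2]*1000).astype(np.float32)); return r,cv2.boxPoints(r)
def box(c,yaw,L,W,h):
    "footprint corners; yaw=direction of long axis y from world y"
    a=np.radians(yaw);ex=np.array([np.cos(a),np.sin(a)]);ey=np.array([-np.sin(a),np.cos(a)])
    q=[np.array(c)+sx*W/2*ex+sy*L/2*ey for sx,sy in((1,1),(1,-1),(-1,-1),(-1,1))]
    return np.array([[*v,0] for v in q]+[[*v,h] for v in q])
def draw(img,p,B,col,s,off):
    q=((proj(p,B)-off)*s)
    for i in range(4):
        for a,b in((i,(i+1)%4),(i+4,(i+1)%4+4),(i,i+4)):
            cv2.line(img,tuple(int(v) for v in q[a]),tuple(int(v) for v in q[b]),col,1)
E
python3 - <<'E'
from h import *; import pickle
t,dt=pickle.load(open("top0.pkl","rb"));s,ds=pickle.load(open("scene0.pkl","rb"))
off=np.array([140,150]);k=800/340
q=np.array([[201,280],[446,228],[452,262],[209,310]])/k+off
X=ray(t,q,.068);print("board top corners",X.round(3)); c=X[:,:2].mean(0)
v=(X[0]+X[3]-X[1]-X[2])[:2]/2;print("len",np.linalg.norm(v),"c",c,"yaw",np.degrees(np.arctan2(-v[0],v[1])),"w",np.linalg.norm(X[0]-X[3]))
def m(p,d,n,i,z):
    y,x=np.nonzero(d[n][i]["pixels"]); r,b=rect(p,np.c_[x,y],z);print(n,np.round(r[0],1),np.round(r[1],1),round(r[2],1))
m(t,dt,"bench_stop",1,.015);m(s,ds,"bench_stop",1,.015)
qs=np.array([[267,160],[406,152],[405,131],[265,143]])/k+off
X=ray(t,qs,.020);print(X.round(3));v=(X[0]+X[3]-X[1]-X[2])[:2]/2;print("stop len",np.linalg.norm(v),X[:,:2].mean(0),"yaw",np.degrees(np.arctan2(-v[0],v[1])))
for n,z in(("cork_block",.03),("marking_gauge",.02),("wood_plug",.01)):m(t,dt,n,0,z)
m(s,ds,"offcut",0,.01)
E
```

```text
board top corners [[ 0.492  0.215  0.068]
 [ 0.556 -0.089  0.068]
 [ 0.514 -0.096  0.068]
 [ 0.455  0.204  0.068]]
len 0.3078965571145943 c [0.50416955 0.05852917] yaw 11.595804119772277 w 0.038710875226108395
bench_stop [671.2  53.4] [ 32.1 178.1] 5.2
bench_stop [670.5  49. ] [ 42.9 202.4] 3.2
[[ 0.653  0.14   0.02 ]
 [ 0.663 -0.039  0.02 ]
 [ 0.691 -0.038  0.02 ]
 [ 0.675  0.143  0.02 ]]
stop len 0.18023497850903628 [0.67068071 0.05140712] yaw 4.137291308008496
cork_block [331.9 330.4] [ 65.2 111.8] 9.8
marking_gauge [ 439.5 -439.1] [ 74.5 178.6] 78.7
wood_plug [774.3 -22.2] [18.5 19. ] 90.0
offcut [ 601.3 -362.6] [31.2 33.3] 60.2
```

```bash
python3 - <<'E'
from h import *; import pickle
t,_=pickle.load(open("top0.pkl","rb"));s,_=pickle.load(open("scene0.pkl","rb"))
for n,p,(x0,y0,x1,y1) in (("s",s,(255,190,385,285)),("t",t,(215,190,345,290))):
    k=6; im=cv2.resize(p["img"][y0:y1,x0:x1],None,fx=k,fy=k,interpolation=cv2.INTER_CUBIC);off=np.array([x0,y0])-.5
    draw(im,p,box((.504,.0585),11.6,.310,.044,.068),(0,255,0),k,off)
    draw(im,p,box((.671,.0515),4.6,.180,.025,.022),(0,0,255),k,off)
    cv2.imwrite(f"pics/ov_{n}.png",im)
E
```

```text
(no output)
```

View pics/ov_s.png

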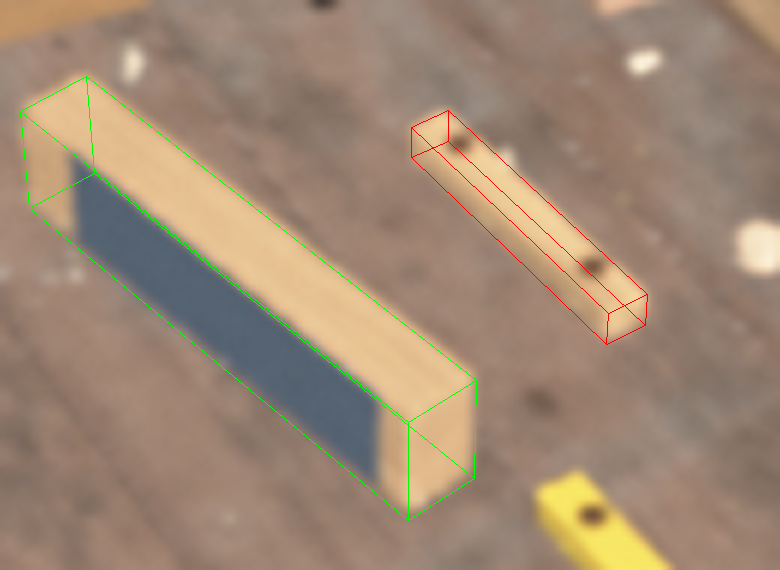

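View pics/ov_t.png

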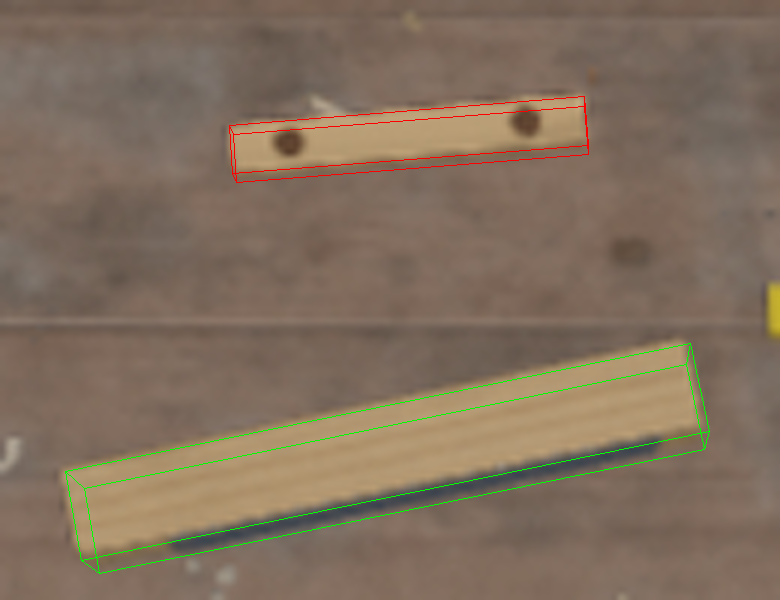

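Both fits match their outlines well. The board centre is about (0.504, 0.058) at yaw 11.6°, and the stop is at (0.671, 0.0515) at yaw 4.6°. I'll plan the approach from those.

```bash
cat >> h.py <<'E'
from scipy.spatial.transform import Rotation as Ro
def plan(obs,wps,grip=1.0):
    "wps: list of (x,y,z,yaw,nrows), tool down"
    P=np.array(obs["tool_pos"]);R=Ro.from_euler("xyz",obs["tool_rot"],degrees=True);rows=[]
    for x,y,z,yaw,n in wps:
        G=Ro.from_euler("xyz",[180,0,yaw],degrees=True);P0=P.copy();T=np.array([x,y,z]);w=(R.inv()*G).as_rotvec(degrees=True)/n
        for i in range(n):
            Pn=P0+(T-P0)*(i+1)/n
            d=R.inv().apply(Pn-P); rows.append("%g %.4f %.4f %.4f %.2f %.2f %.2f"%(grip,*d,*w)); R=R*Ro.from_rotvec(w,degrees=True);P=Pn
    print("; ".join(rows))
E
python3 - <<'E'
from h import *; from cell import *
plan(get_obs(),[(.45,.34,.26,172,8),(.435,.045,.22,191.6,8)])
E
```

```text
1 -0.0320 -0.0185 0.0040 0.00 0.00 -2.24; 1 -0.0313 -0.0197 0.0040 0.00 0.00 -2.24; 1 -0.0305 -0.0209 0.0040 0.00 0.00 -2.24; 1 -0.0297 -0.0221 0.0040 0.00 0.00 -2.24; 1 -0.0288 -0.0232 0.0040 0.00 0.00 -2.24; 1 -0.0279 -0.0243 0.0040 0.00 0.00 -2.24; 1 -0.0269 -0.0254 0.0040 0.00 0.00 -2.24; 1 -0.0259 -0.0264 0.0040 0.00 0.00 -2.24; 1 -0.0033 -0.0368 0.0050 0.00 0.00 -2.45; 1 -0.0017 -0.0369 0.0050 0.00 0.00 -2.45; 1 -0.0001 -0.0369 0.0050 0.00 0.00 -2.45; 1 0.0015 -0.0369 0.0050 0.00 0.00 -2.45; 1 0.0030 -0.0368 0.0050 0.00 0.00 -2.45; 1 0.0046 -0.0366 0.0050 0.00 0.00 -2.45; 1 0.0062 -0.0364 0.0050 0.00 0.00 -2.45; 1 0.0077 -0.0361 0.0050 0.00 0.00 -2.45
```

Emit:
carry_out(increments="1 -0.032 -0.0185 0.004 0 0 -2.2; 1 -0.031 -0.02 0.004 0 0 -2.2; 1 -0.03 -0.021 0.004 0 0 -2.2; 1 -0.03 -0.022 0.004 0 0 -2.2; 1 -0.029 -0.023 0.004 0 0 -2.2; 1 -0.028 -0.024 0.004 0 0 -2.2; 1 -0.027 -0.025 0.004 0 0 -2.2; 1 -0.026 -0.026 0.004 0 0 -2.2; 1 -0.003 -0.037 0.005 0 0 -2.5; 1 -0.002 -0.037 0.005 0 0 -2.5; 1 0 -0.037 0.005 0 0 -2.5; 1 0.0015 -0.037 0.005 0 0 -2.5; 1 0.003 -0.037 0.005 0 0 -2.5; 1 0.0045 -0.037 0.005 0 0 -2.5; 1 0.006 -0.036 0.005 0 0 -2.5; 1 0.008 -0.036 0.005 0 0 -2.5")

```text
time_s: 2.7
tool_pos: [0.4457, 0.0325, 0.2189]
tool_rot: [179.7, 0.4, -166.7]
force: [0.1, 0.3, -0.7]
grip_width: 0.087
```

```bash
python3 - <<'E'
from h import *; from cell import *
plan(get_obs(),[(.437,.045,.20,191.6,1),(.437,.045,.126,191.6,4),(.462,.050,.126,191.6,3)])
E
```

```text
1 0.0057 0.0141 0.0189 0.29 0.44 1.71; 1 0.0000 -0.0000 0.0185 0.00 0.00 -0.00; 1 0.0000 -0.0000 0.0185 0.00 0.00 -0.00; 1 0.0000 -0.0000 0.0185 0.00 0.00 -0.00; 1 0.0000 -0.0000 0.0185 0.00 0.00 -0.00; 1 -0.0085 -0.0000 -0.0000 -0.00 -0.00 -0.00; 1 -0.0085 -0.0000 -0.0000 -0.00 -0.00 -0.00; 1 -0.0085 -0.0000 -0.0000 -0.00 -0.00 -0.00
```

Emit:
carry_out(increments="1 0.006 0.014 0.019 0.3 0.4 1.7; 1 0 0 0.0185 0 0 0; 1 0 0 0.0185 0 0 0; 1 0 0 0.0185 0 0 0; 1 0 0 0.0185 0 0 0; 1 -0.005 0 0 0 0 0; 1 -0.005 0 0 0 0 0; 1 0 0 0 0 0 0")

```text
time_s: 3.7
tool_pos: [0.4494, 0.0439, 0.1269]
tool_rot: [180.0, 0.5, -168.9]
force: [-0.7, 0.8, -0.3]
grip_width: 0.0869
```

```bash
python3 - <<'E'
from h import *; from cell import *
p=read_camera("scene");k=4
im=cv2.resize(p["img"][150:300,215:400],None,fx=k,fy=k,interpolation=cv2.INTER_CUBIC);cv2.imwrite("pics/a.png",im);o=get_obs();print(o["tool_pos"],o["tool_rot"])
E
```

```text
[0.44924436 0.0438423  0.12688645] [ 179.95761223    0.4825762  -168.85332181]
```

View pics/a.png

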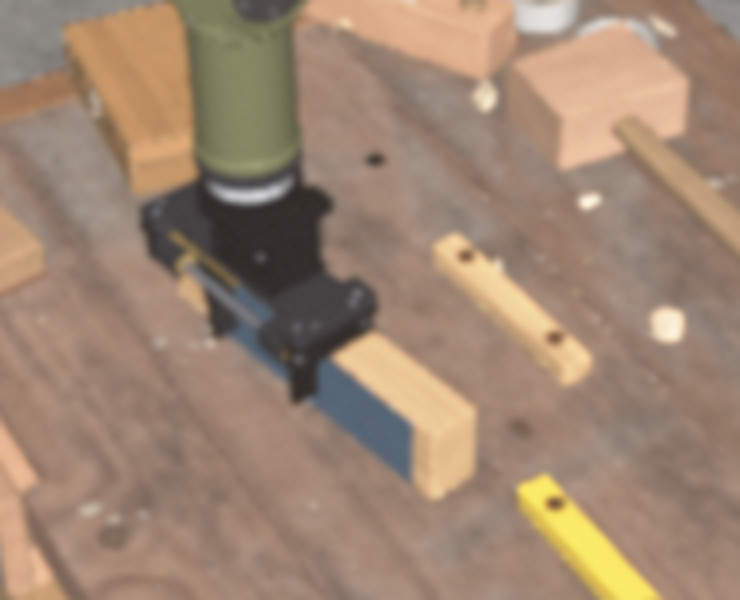

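The fingers stand in front of the blue face near its top (crop about 220–300, 330–395). Now a slow push.

Emit:
carry_out(increments="1 -0.006 0 0 0 0 0.5; 1 -0.006 0 0 0 0 0; 1 -0.006 0 0 0 0 0; 1 -0.005 0 0 0 0 0; 1 -0.005 0 0 0 0 0; 1 -0.005 0 0 0 0 0; 1 -0.005 0 0 0 0 0")

```text
time_s: 4.62
tool_pos: [0.4881, 0.0514, 0.1278]
tool_rot: [179.9, 0.3, -169.4]
force: [-2.0, -0.7, 2.5]
grip_width: 0.0869
```

```bash
python3 - <<'E'
from h import *; from cell import *
p=read_camera("scene");k=4
im=cv2.resize(p["img"][150:300,215:400],None,fx=k,fy=k,interpolation=cv2.INTER_CUBIC);cv2.imwrite("pics/b.png",im);o=get_obs();print(o["tool_pos"],o["tool_rot"],o["force"])
E
```

```text
[0.48897359 0.05155829 0.12798076] [ 179.93311841    0.43469798 -169.34461259] [ 0.11536639 -0.28477085  1.77196541]
```

View pics/b.png

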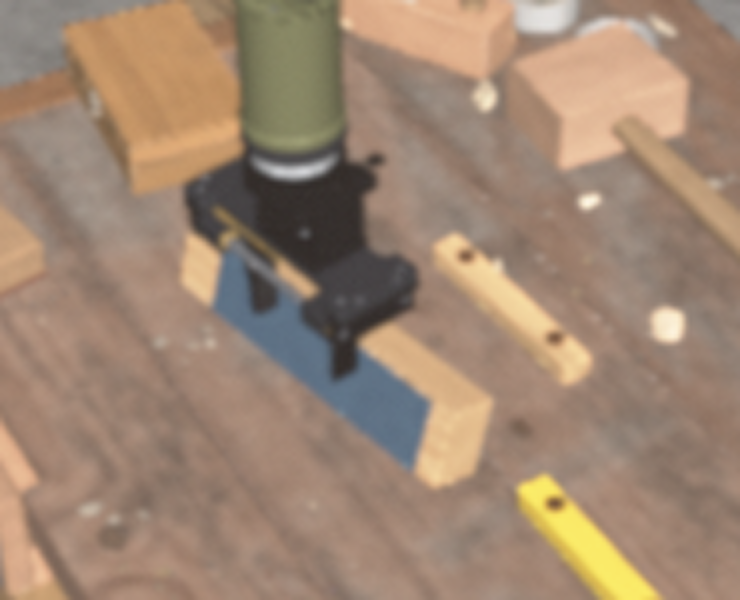

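It is tipping away from the robot without much sliding, so I keep pushing.

Emit:
carry_out(increments="1 -0.005 0 0 0 0 0.5; 1 -0.005 0 0 0 0 0; 1 -0.005 0 0 0 0 0; 1 -0.005 0 0 0 0 0; 1 -0.004 0 0 0 0 0; 1 0 0 0 0 0 0; 1 0 0 0 0 0 0")

```text
time_s: 5.55
tool_pos: [0.5157, 0.0562, 0.1282]
tool_rot: [180.0, 0.6, -169.9]
force: [-0.4, -0.2, 0.2]
grip_width: 0.0866
```

```bash
python3 - <<'E'
from h import *; from cell import *
p=read_camera("scene");k=4
im=cv2.resize(p["img"][150:300,215:400],None,fx=k,fy=k,interpolation=cv2.INTER_CUBIC);cv2.imwrite("pics/c.png",im);o=get_obs();print(o["tool_pos"],o["tool_rot"],o["force"])
E
```

```text
[0.51568502 0.05621514 0.12826732] [ 179.95331695    0.62085676 -169.91432282] [ 0.35277963  0.36416368 -0.31808198]
```

View pics/c.png

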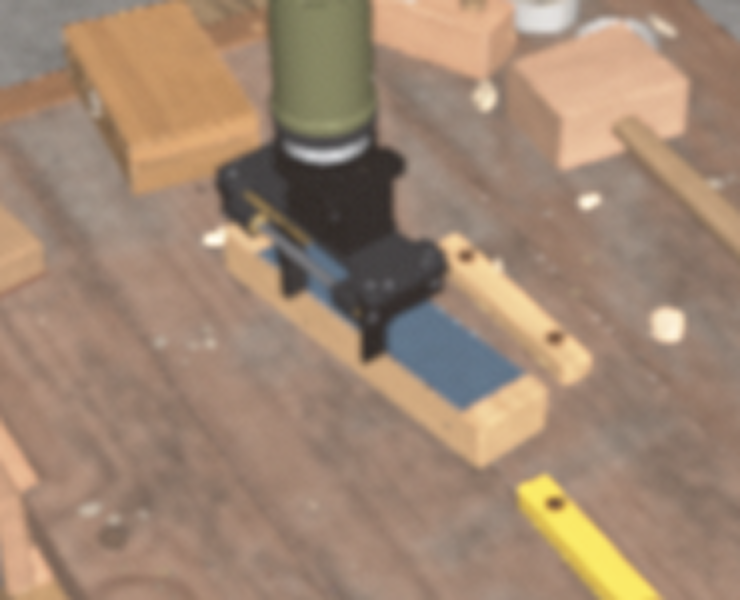

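It is flat with the abrasive face up. I lift, move past the left end with the fingers shutting, then measure.

```bash
python3 - <<'E'
from h import *; from cell import *
plan(get_obs(),[(.51,.056,.19,191.6,2),(.51,.30,.17,191.6,6)],0)
E
```

```text
0 0.0025 0.0004 -0.0309 0.02 0.31 -0.76; 0 0.0026 0.0004 -0.0309 0.02 0.31 -0.76; 0 -0.0082 0.0398 0.0033 -0.00 -0.00 -0.00; 0 -0.0082 0.0398 0.0033 -0.00 -0.00 -0.00; 0 -0.0082 0.0398 0.0033 -0.00 -0.00 -0.00; 0 -0.0082 0.0398 0.0033 -0.00 -0.00 -0.00; 0 -0.0082 0.0398 0.0033 -0.00 -0.00 -0.00; 0 -0.0082 0.0398 0.0033 -0.00 -0.00 -0.00
```

Emit:
carry_out(increments="1 0.0025 0 -0.031 0 0.3 -0.8; 1 0.0025 0 -0.031 0 0.3 -0.8; 0 -0.008 0.04 0.003 0 0 0; 0 -0.008 0.04 0.003 0 0 0; 0 -0.008 0.04 0.003 0 0 0; 0 -0.008 0.04 0.003 0 0 0; 0 -0.008 0.04 0.003 0 0 0; 0 -0.008 0.04 0.003 0 0 0; 0 0 0 0 0 0 0")

```text
time_s: 6.72
tool_pos: [0.5078, 0.3062, 0.1744]
tool_rot: [179.9, 0.1, -168.5]
force: [-0.2, -0.3, -0.5]
grip_width: 0.0247
```

```bash
cat >> h.py <<'E'
def view(p,fn,c,yaw,crop,k=4,stop=(.671,.0515,4.6)):
    x0,y0,x1,y1=crop
    im=cv2.resize(p["img"][y0:y1,x0:x1],None,fx=k,fy=k,interpolation=cv2.INTER_CUBIC);off=np.array([x0,y0])-.5
    if c is not None: draw(im,p,box(c,yaw,.310,.068,.044),(0,255,0),k,off)
    if stop: draw(im,p,box(stop[:2],stop[2],.18,.025,.022),(0,0,255),k,off)
    cv2.imwrite(fn,im)
def blue(p):
    h=cv2.cvtColor(p["img"],cv2.COLOR_BGR2HSV);m=cv2.inRange(h,(95,60,30),(125,255,200))
    n,l,s,c=cv2.connectedComponentsWithStats(m)
    return l,s,c
E
python3 - <<'E'
from h import *; from cell import *
import pickle
o=get_obs();print(o["tool_pos"],o["tool_rot"],o["force"],o["grip_width"])
for n in("top","scene"):
    p=read_camera(n); cv2.imwrite(f"pics/{n}1.png",p["img"]);pickle.dump(p,open(n+"1.pkl","wb"))
    l,s,c=blue(p)
    for i in range(1,len(s)):
        if s[i,4]>300:
            y,x=np.nonzero(l==i);r,_=rect(p,np.c_[x,y],.044);print(n,s[i],np.round(r[0],1),np.round(r[1],1),round(r[2],1))
    for r in masks_of("sanding_board",p): 
        y,x=np.nonzero(r["pixels"]);q,_=rect(p,np.c_[x,y],.044);print("net",r["confidence"],q)
    view(p,f"pics/{n}1o.png",(.559,.0698),11.6,(215,170,375,290) if n=="top" else (240,180,400,300))
E
```

```text
[0.5078114  0.30619708 0.17443313] [ 1.79867873e+02  7.68678730e-02 -1.68464821e+02] [-0.18301734 -0.32545184 -0.50546428] 0.0246970597157465
top [ 237  227   83   37 1683] [567.2  62.8] [ 62.2 242. ] 11.8
top [ 545  241   83   39 1714] [ 521.2 -850. ] [ 63.8 243. ] 12.8
net 0.85 ((563.555908203125, 73.9572982788086), (76.176513671875, 310.2979736328125), 11.809785842895508)
scene [282 207  61  44 863] [567.   64.6] [ 54.4 231.5] 11.8
scene [ 449  438   66   42 1280] [ 508.2 -794.1] [ 60.5 130.9] 13.3
net 0.65 ((552.449951171875, 55.82752990722656), (100.65061950683594, 339.3126525878906), 11.68597412109375)
```

View pics/top1o.png

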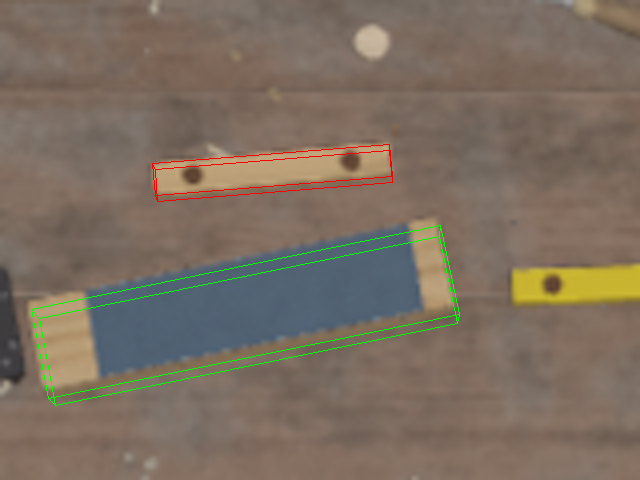

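View pics/scene1o.png

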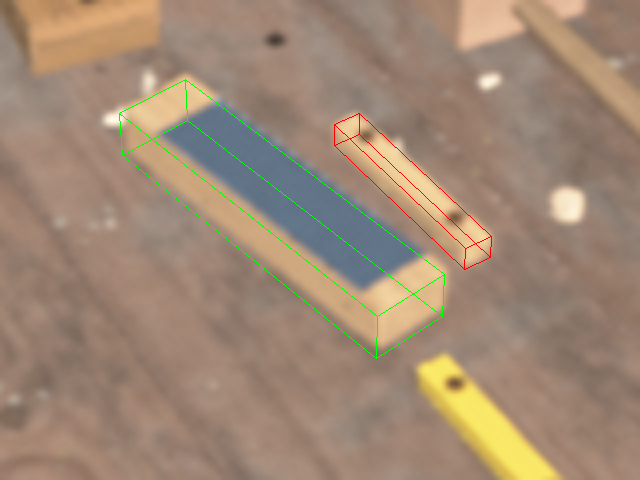

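The board now lies at about (0.567, 0.0745), yaw 11.8°. It is about 31 mm too far left along the stop, so I push its left end along its length first.

```bash
python3 - <<'E'
from h import *; from cell import *
a=np.radians(11.8);c=np.array([.567,.0745]);ey=np.array([-np.sin(a),np.cos(a)])
A=c+.192*ey;B=c+.139*ey;print(A,B)
plan(get_obs(),[(*A,.14,191.8,3),(*A,.09,191.8,3),(*B,.09,191.8,8)],0)
E
```

```text
[0.52773676 0.26244254] [0.53857505 0.21056257]
0 -0.0034 -0.0135 0.0117 -0.00 0.04 -0.24; 0 -0.0033 -0.0135 0.0117 -0.00 0.04 -0.24; 0 -0.0033 -0.0136 0.0117 -0.00 0.04 -0.24; 0 -0.0000 -0.0000 0.0167 0.00 -0.00 -0.00; 0 -0.0000 -0.0000 0.0167 0.00 -0.00 -0.00; 0 -0.0000 -0.0000 0.0167 0.00 -0.00 -0.00; 0 -0.0000 -0.0066 -0.0000 -0.00 0.00 0.00; 0 -0.0000 -0.0066 -0.0000 -0.00 0.00 0.00; 0 -0.0000 -0.0066 -0.0000 -0.00 0.00 0.00; 0 0.0000 -0.0066 -0.0000 -0.00 0.00 0.00; 0 -0.0000 -0.0066 -0.0000 -0.00 0.00 0.00; 0 -0.0000 -0.0066 -0.0000 -0.00 0.00 0.00; 0 -0.0000 -0.0066 -0.0000 -0.00 0.00 0.00; 0 -0.0000 -0.0066 -0.0000 -0.00 0.00 0.00
```

Emit:
carry_out(increments="0 -0.0035 -0.013 0.012 0 0 -0.2; 0 -0.0035 -0.013 0.012 0 0 -0.2; 0 -0.003 -0.013 0.012 0 0 -0.2; 0 0 0 0.016 0 0 0; 0 0 0 0.016 0 0 0; 0 0 0 0.016 0 0 0; 0 0 0 0 0 0 0")

```text
time_s: 7.8
tool_pos: [0.5287, 0.2567, 0.0836]
tool_rot: [-179.9, -0.0, -168.6]
force: [0.1, -0.3, -0.3]
grip_width: 0.0005
```

```bash
python3 - <<'E'
from h import *; from cell import *
o=get_obs();print(o["tool_pos"],o["tool_rot"],o["grip_width"])
view(read_camera("scene"),"pics/d.png",(.567,.0745),11.8,(240,160,400,300))
plan(o,[(.5386,.2106,.088,191.8,7)],0)
E
```

```text
[0.52865578 0.25665172 0.0836264 ] [-1.79878943e+02 -3.94059747e-02 -1.68640533e+02] 0.0005138807462608801
0 -0.0001 -0.0067 -0.0006 -0.02 -0.01 -0.06; 0 -0.0001 -0.0067 -0.0006 -0.02 -0.01 -0.06; 0 -0.0001 -0.0067 -0.0006 -0.02 -0.01 -0.06; 0 -0.0001 -0.0067 -0.0006 -0.02 -0.01 -0.06; 0 -0.0001 -0.0067 -0.0006 -0.02 -0.01 -0.06; 0 -0.0001 -0.0067 -0.0006 -0.02 -0.01 -0.06; 0 -0.0001 -0.0067 -0.0006 -0.02 -0.01 -0.06
```

View pics/d.png

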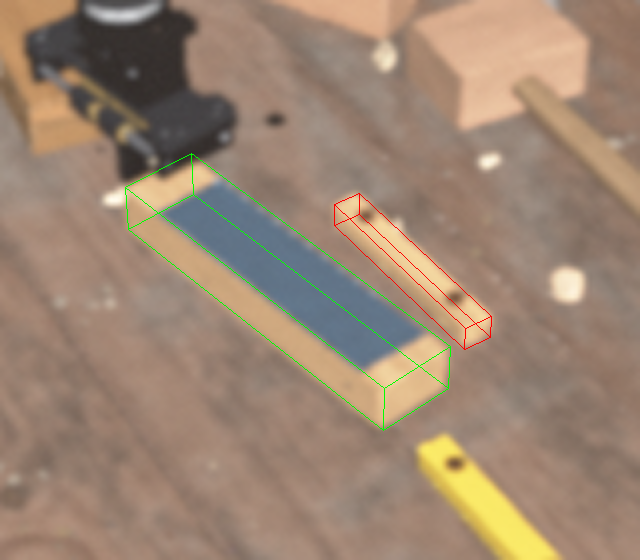

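The fitted pose matches and the finger is just off the left end (about 150, 170 in the crop). Pushing along.

Emit:
carry_out(increments="0 0 -0.0065 -0.0005 0 0 0; 0 0 -0.0065 -0.0005 0 0 0; 0 0 -0.0065 -0.0005 0 0 0; 0 0 -0.0065 -0.0005 0 0 0; 0 0 -0.0065 -0.0005 0 0 0; 0 0 -0.0065 -0.0005 0 0 0; 0 0 -0.0065 -0.0005 0 0 0; 0 0 0 0 0 0 0")

```text
time_s: 8.85
tool_pos: [0.5398, 0.211, 0.0906]
tool_rot: [179.9, 0.3, -168.6]
force: [0.1, 0.4, -0.2]
grip_width: 0.0004
```

```bash
python3 - <<'E'
from h import *; from cell import *
o=get_obs();print(o["tool_pos"],o["tool_rot"],o["force"])
for n in("top","scene"):
    p=read_camera(n); l,s,c=blue(p)
    for i in range(1,len(s)):
        if s[i,4]>300:
            y,x=np.nonzero(l==i);r,_=rect(p,np.c_[x,y],.044);print(n,s[i],np.round(r[0],1),np.round(r[1],1),round(r[2],1))
view(p,"pics/e.png",(.573,.045),11.8,(240,160,400,300))
E
```

```text
[0.53977486 0.21102891 0.09062039] [ 179.93423878    0.28240532 -168.58895314] [ 0.08232648  0.40355523 -0.23698673]
top [ 248  226   81   36 1472] [571.6  37.7] [ 61.6 242.6] 11.4
top [ 545  241   83   39 1713] [ 521.1 -850. ] [ 63.6 243. ] 12.8
scene [287 210  62  45 899] [571.7  40. ] [ 55.1 232.5] 11.4
scene [ 449  438   66   42 1279] [ 508.6 -794. ] [ 61.1 130.1] 12.5
```

View pics/e.png

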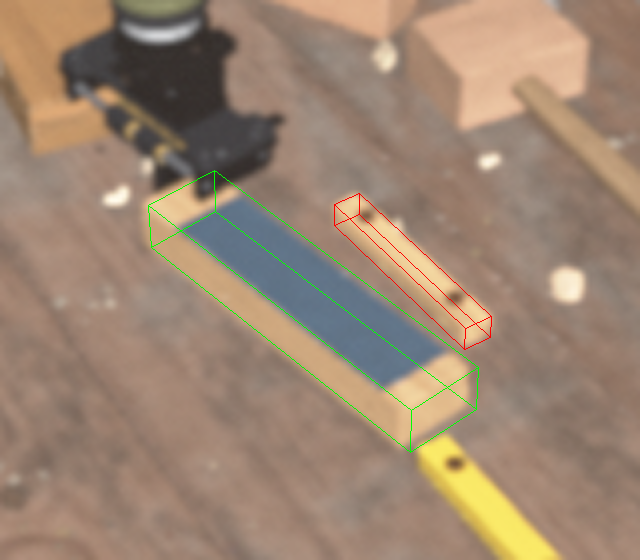

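The board moved 25 mm to about (0.572, 0.0495), with some 6 mm left. I nudge it a little more, then back off, lift, open, and go round to the near side.

Emit:
carry_out(increments="0 0 -0.003 0.001 0 0 0; 0 0 -0.003 0.001 0 0 0; 0 0 -0.001 0 0 0 0; 0 0 0.012 0 0 0 0; 0 0 0.012 0 0 0 0; 0 0 0 -0.03 0 0 0; 0 0 0 -0.03 0 0 0; 0 0 0 -0.02 0 0 0")

```text
time_s: 9.95
tool_pos: [0.5334, 0.2325, 0.1683]
tool_rot: [180.0, 0.0, -168.3]
force: [-0.5, 0.3, -0.0]
grip_width: 0.0004
```

```bash
python3 - <<'E'
from h import *; from cell import *
o=get_obs();print(o["tool_pos"],o["tool_rot"],o["force"])
for n in("top","scene"):
    p=read_camera(n); l,s,c=blue(p)
    for i in range(1,len(s)):
        if s[i,4]>300:
            y,x=np.nonzero(l==i);r,_=rect(p,np.c_[x,y],.044);print(n,s[i],np.round(r[0],1),np.round(r[1],1),round(r[2],1))
view(p,"pics/f.png",(.573,.0435),11.4,(240,160,400,300))
a=np.radians(4.7);ex=np.array([np.cos(a),np.sin(a)])
S=np.array([.671,.0515]);A=S-.195*ex;print(A)
plan(o,[(.48,.2,.17,188,3),(*A,.15,184.7,5),(*A,.09,184.7,3)],1)
E
```

```text
[0.53339266 0.23253964 0.16834589] [ 1.79970532e+02  1.28580302e-02 -1.68320504e+02] [-0.5076966   0.26566494 -0.04913859]
top [ 247  226   82   36 1664] [572.1  36. ] [ 62.1 242.3] 11.1
top [ 545  241   83   39 1713] [ 521.2 -850. ] [ 63.8 243. ] 12.8
scene [288 211  61  45 894] [572.2  37.8] [ 54.9 232.5] 11.2
scene [ 449  438   66   42 1280] [ 508.1 -794.1] [ 60.3 130.7] 13.1
[0.47665571 0.03552199]
1 0.0196 -0.0070 -0.0006 0.01 0.00 1.23; 1 0.0195 -0.0074 -0.0006 0.01 0.00 1.23; 1 0.0193 -0.0079 -0.0006 0.01 0.00 1.23; 1 0.0052 -0.0325 0.0040 -0.00 -0.00 0.66; 1 0.0049 -0.0325 0.0040 -0.00 -0.00 0.66; 1 0.0045 -0.0326 0.0040 -0.00 -0.00 0.66; 1 0.0041 -0.0326 0.0040 -0.00 -0.00 0.66; 1 0.0037 -0.0327 0.0040 -0.00 -0.00 0.66; 1 0.0000 -0.0000 0.0200 0.00 -0.00 0.00; 1 0.0000 -0.0000 0.0200 0.00 -0.00 0.00; 1 0.0000 -0.0000 0.0200 0.00 -0.00 0.00
```

View pics/f.png

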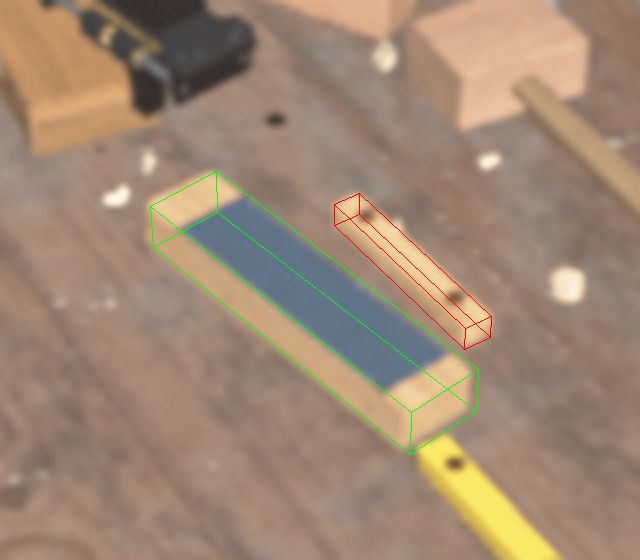

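The board is about 4 mm from centred, and the overlay agrees. Going round to the near side.

Emit:
carry_out(increments="1 0.02 -0.007 0 0 0 1.2; 1 0.02 -0.0075 0 0 0 1.2; 1 0.019 -0.008 0 0 0 1.2; 1 0.005 -0.0325 0.003 0 0 0.7; 1 0.005 -0.0325 0.003 0 0 0.7; 1 0.0045 -0.0325 0.003 0 0 0.7; 1 0.004 -0.0325 0.003 0 0 0.6; 1 0.0035 -0.0325 0.003 0 0 0.6; 1 0 0 0.018 0 0 0; 1 0 0 0.018 0 0 0; 1 0 0 0.018 0 0 0; 1 0 0 0.008 0 0 0; 1 0 0 0 0 0 0")

```text
time_s: 11.68
tool_pos: [0.4677, 0.0303, 0.0764]
tool_rot: [-179.6, -0.8, -175.2]
force: [0.4, 0.1, 1.1]
grip_width: 0.0866
```

```bash
python3 - <<'E'
from h import *; from cell import *
o=get_obs();print(o["tool_pos"],o["tool_rot"],o["force"],o["grip_width"])
view(read_camera("scene"),"pics/g.png",(.573,.0455),11.2,(240,160,400,300))
a=np.radians(4.7);ex=np.array([np.cos(a),np.sin(a)])
S=np.array([.671,.0515]);A=S-(.0805+.012+.02)*ex;print(A)
plan(o,[(*A,.09,184.7,10)],1)
E
```

```text
[0.46773785 0.03029321 0.07642373] [-179.60213819   -0.76645596 -175.24291072] [0.41392845 0.10992527 1.09706335] 0.08658149101101632
[0.55887829 0.04228192]
1 -0.0092 0.0004 -0.0015 -0.04 -0.08 0.01; 1 -0.0092 0.0004 -0.0015 -0.04 -0.08 0.01; 1 -0.0092 0.0004 -0.0015 -0.04 -0.08 0.01; 1 -0.0092 0.0004 -0.0014 -0.04 -0.08 0.01; 1 -0.0092 0.0004 -0.0014 -0.04 -0.08 0.01; 1 -0.0092 0.0004 -0.0014 -0.04 -0.08 0.01; 1 -0.0092 0.0004 -0.0014 -0.04 -0.08 0.01; 1 -0.0092 0.0004 -0.0014 -0.04 -0.08 0.01; 1 -0.0092 0.0004 -0.0014 -0.04 -0.08 0.01; 1 -0.0092 0.0004 -0.0014 -0.04 -0.08 0.01
```

View pics/g.png

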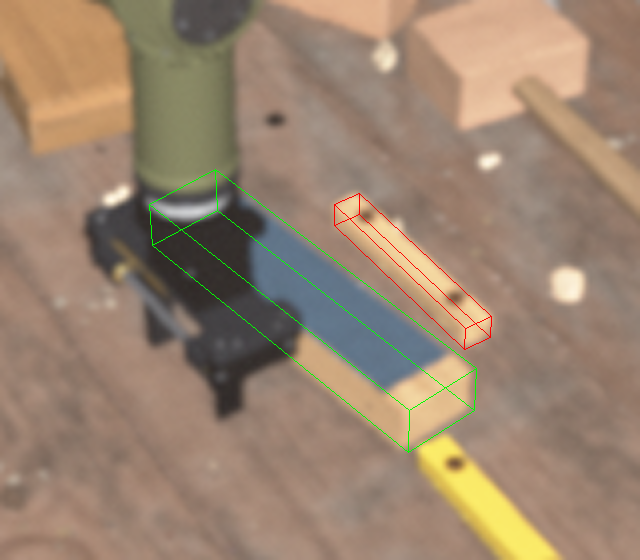

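The fingers are on the near side, open and just above the bench. Raising them slightly and pushing toward the stop.

Emit:
carry_out(increments="1 -0.009 0.0004 -0.004 0 -0.3 0; 1 -0.009 0.0004 -0.003 0 -0.3 0; 1 -0.009 0.0004 -0.002 0 0 0; 1 -0.009 0.0004 -0.001 0 0 0; 1 -0.008 0.0004 0 0 0 0; 1 -0.008 0.0004 0 0 0 0; 1 -0.008 0.0004 0 0 0 0; 1 -0.008 0.0004 0 0 0 0; 1 -0.008 0.0004 0 0 0 0; 1 -0.008 0.0004 0 0 0 0; 1 0 0 0 0 0 0")

```text
time_s: 13.1
tool_pos: [0.5575, 0.0429, 0.0885]
tool_rot: [-179.7, -0.1, -175.2]
force: [0.1, 0.6, 0.4]
grip_width: 0.087
```

```bash
python3 - <<'E'
from h import *; from cell import *
o=get_obs();print(o["tool_pos"],o["tool_rot"],o["force"],o["grip_width"])
for n in("top","scene"):
    p=read_camera(n)
    for r in masks_of("sanding_board",p): 
        y,x=np.nonzero(r["pixels"]);q,_=rect(p,np.c_[x,y],.044);print("net",r["confidence"],q)
    view(p,f"pics/{n}h.png",(.6046,.0478),4.7,(215,170,375,290) if n=="top" else (240,160,400,300))
E
```

```text
[0.55753296 0.04291933 0.08850197] [-1.79650615e+02 -1.06985070e-01 -1.75163178e+02] [0.12551111 0.63198844 0.42897545] 0.08698816669927875
net 0.83 ((598.974609375, 50.25019836425781), (73.22630310058594, 311.9025573730469), 4.203465461730957)
net 0.84 ((594.9134521484375, 0.8749542236328125), (91.7876968383789, 278.146240234375), 4.8592329025268555)
```

View pics/sceneh.png

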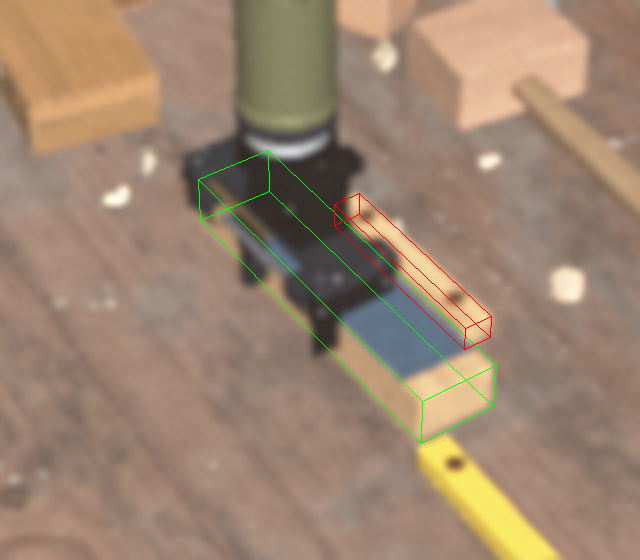

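View pics/toph.png

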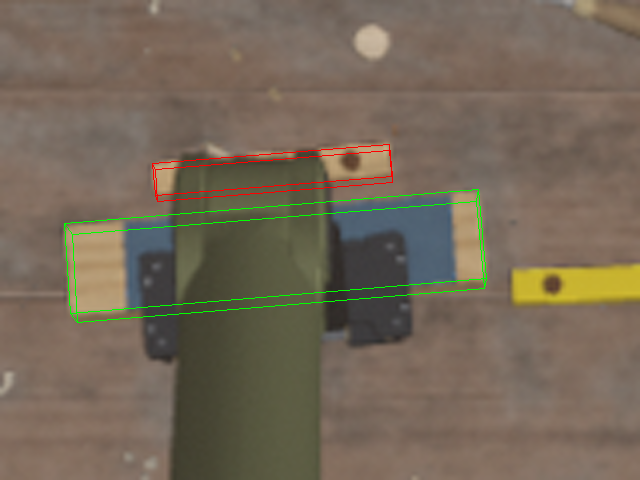

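The board is square to the stop, centred to within a few millimetres, with about 20 mm left. Pushing the rest slowly, watching the force.

Emit:
carry_out(increments="1 -0.004 0 0 0 0 0; 1 -0.004 0 0 0 0 0; 1 -0.004 0 0 0 0 0; 1 -0.004 0 0 0 0 0; 1 -0.003 0 0 0 0 0")

```text
time_s: 13.92
tool_pos: [0.5744, 0.0442, 0.0882]
tool_rot: [-179.7, -0.5, -175.2]
force: [-3.3, 0.4, 1.8]
grip_width: 0.0872
```

Emit:
carry_out(increments="1 -0.003 0 0 0 0 0; 1 -0.002 0 0 0 0 0")

```text
time_s: 14.18
tool_pos: [0.5797, 0.0446, 0.0881]
tool_rot: [-179.7, -0.5, -175.2]
force: [-4.3, 0.4, 2.9]
grip_width: 0.0868
```

Emit:
carry_out(increments="1 -0.002 0 0 0 0 0; 1 -0.002 0 0 0 0 0")

```text
time_s: 14.42
tool_pos: [0.581, 0.0447, 0.0877]
tool_rot: [-179.7, -0.9, -175.1]
force: [-8.9, -1.4, 7.2]
grip_width: 0.0872
```

Emit:
carry_out(increments="1 -0.003 0 0 0 0 0; 1 -0.003 0 0 0 0 0; 1 -0.003 0 0 0 0 0")

```text
time_s: 14.8
tool_pos: [0.5822, 0.0446, 0.0861]
tool_rot: [-179.7, -2.1, -175.0]
force: [-11.8, -1.4, 7.1]
grip_width: 0.0872
```

```bash
python3 - <<'E'
from h import *; from cell import *
o=get_obs();print(o["tool_pos"],o["tool_rot"],o["force"],o["wrist_torque"])
for n in("top","scene"):
    p=read_camera(n)
    view(p,f"pics/{n}i.png",(.6246,.0478),4.7,(215,170,375,290) if n=="top" else (240,160,400,300))
E
```

```text
[0.58215259 0.04463974 0.08608299] [-179.73025253   -2.11455572 -175.04371125] [-11.772433    -1.35526453   7.08210102] [-0.05903674  2.15570397  0.26900575]
```

View pics/scenei.png

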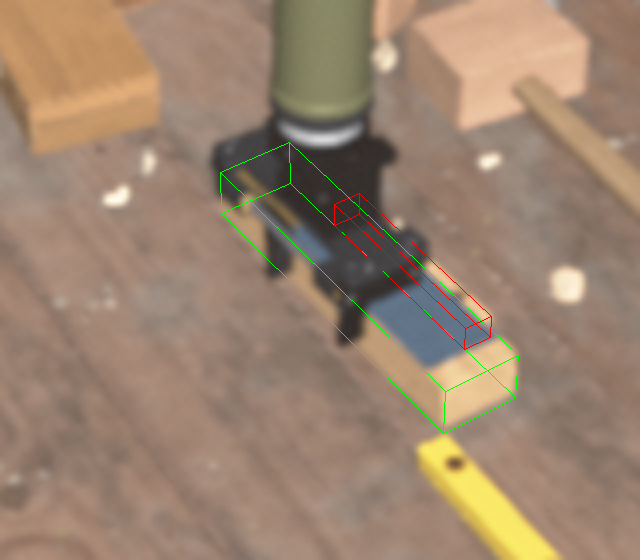

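The arm has stalled at 12 N with the board against the stop. I retreat straight back, lift clear and check.

Emit:
carry_out(increments="1 0.008 0 0 0 1 0; 1 0.015 0 0 0 1 0; 1 0.02 0 0 0 0 0; 1 0.02 0 0 0 0 0; 1 0.015 0 -0.02 0 0 0; 1 0 0 -0.04 0 0 0; 1 0 0.04 -0.04 0 0 0; 1 0 0.05 -0.01 0 0 0; 1 0 0.05 0 0 0 0; 1 0 0.05 0 0 0 0; 1 0 0.05 0 0 0 0; 1 0 0.04 0 0 0 0; 1 0 0 0 0 0 0")

```text
time_s: 16.52
tool_pos: [0.4867, 0.3261, 0.2059]
tool_rot: [180.0, -3.2, -175.3]
force: [0.1, -0.4, -1.1]
grip_width: 0.0871
```

```bash
python3 - <<'E'
from h import *; from cell import *
import pickle
o=get_obs();print(o["tool_pos"],o["force"])
for n in("top","scene"):
    p=read_camera(n); l,s,c=blue(p)
    for i in range(1,len(s)):
        if s[i,4]>300:
            y,x=np.nonzero(l==i);r,_=rect(p,np.c_[x,y],.044);print(n,s[i],np.round(r[0],1),np.round(r[1],1),round(r[2],1))
    for r in masks_of("sanding_board",p): 
        y,x=np.nonzero(r["pixels"]);q,_=rect(p,np.c_[x,y],.044);print("net",r["confidence"],q)
    p0,d=pickle.load(open(n+"0.pkl","rb"))
    for t in ["marking_gauge","cork_block","wood_plug","offcut"]:
        print(t,[r["bbox"] for r in d[t]][:1],[r["bbox"] for r in masks_of(t,p)][:1])
    view(p,f"pics/{n}j.png",(.6246,.0478),4.7,(235,190,345,275) if n=="top" else (270,180,380,270),k=7,stop=None)
    cv2.imwrite(f"pics/{n}jf.png",p["img"])
E
```

```text
[0.48669809 0.32610754 0.20585965] [ 0.14471645 -0.39096565 -1.11937957]
top [ 246  212   82   27 1651] [626.3  38.2] [ 62.  241.3] 5.0
top [ 545  241   83   39 1714] [ 521.2 -850. ] [ 63.8 243. ] 12.8
net 0.6 ((622.9760131835938, 50.457115173339844), (75.31986999511719, 309.97930908203125), 5.043158531188965)
marking_gauge [[431.7, 260.2, 462.3, 319.2]] [[433.0, 258.4, 460.0, 319.3]]
cork_block [[167.2, 308.4, 206.2, 337.1]] [[168.3, 321.2, 176.0, 337.6]]
wood_plug [[301.0, 175.5, 311.1, 184.8]] []
offcut [] [[414.4, 232.1, 421.3, 240.1]]
scene [305 204  57  46 849] [626.2  41.1] [ 54.7 231.2] 4.9
scene [ 448  438   67   42 1281] [ 508.5 -794. ] [ 60.8 130.1] 12.5
net 0.56 ((615.3147583007812, 31.948837280273438), (97.18263244628906, 347.0380859375), 4.474277973175049)
net 0.5 ((432.95928955078125, -427.6387939453125), (187.33590698242188, 82.22482299804688), 19.109098434448242)
marking_gauge [[330.0, 342.9, 393.7, 382.6]] [[330.5, 341.7, 393.3, 383.2]]
cork_block [[191.9, 196.2, 229.8, 224.8]] [[191.3, 199.2, 226.7, 223.8]]
wood_plug [[375.9, 224.6, 385.4, 234.7]] [[377.3, 225.0, 384.7, 235.2]]
offcut [[395.1, 320.1, 408.3, 329.9]] [[392.7, 318.8, 406.8, 329.8]]
```

View pics/topj.png

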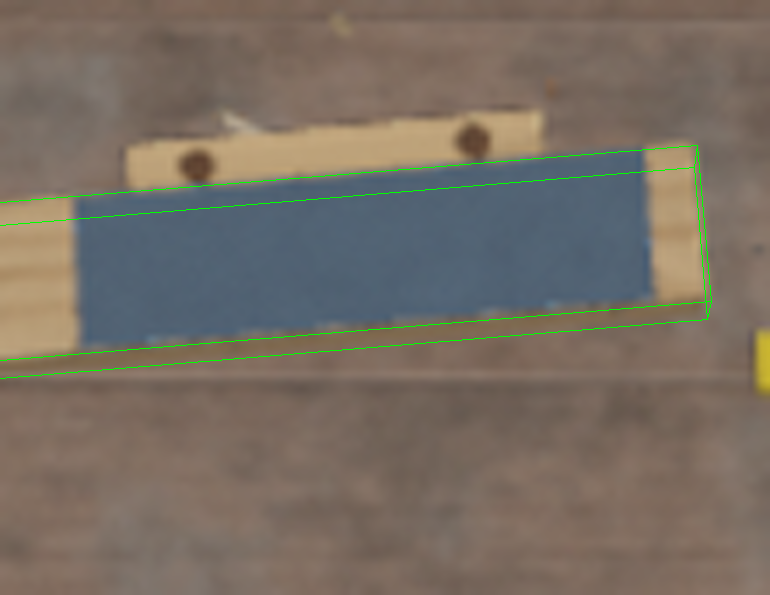

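View pics/scenej.png

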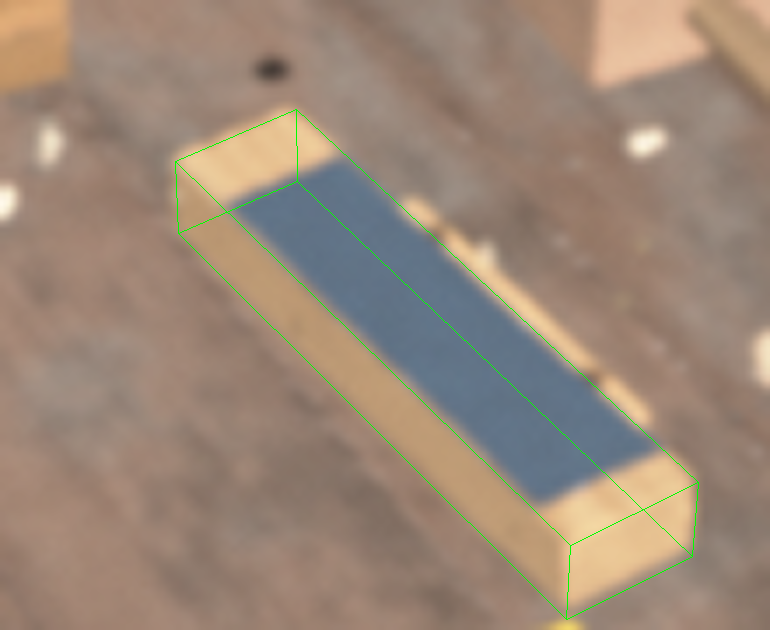

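The board sits on the predicted flush pose and its far edge is parallel to the stop: the visible stop strip is equally wide at both ends in the top view. The bystanders are unchanged. Handing in.

```bash
python3 -c "
from cell import *
print(sign_off())"
```

```text
the job is handed in; nothing more can be done
None
```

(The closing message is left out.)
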